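Unlock the transit case and hold the key turned

ROBOT

A 6-joint arm with a two-finger parallel gripper is mounted at the origin on the work surface. World frame = base frame: x ahead of the robot, y to its left, z up, the work surface at z = 0. Lengths are in mm, angles in degrees, forces in N, time in s.
With the tool pointing down it reaches from about 350 to 850 mm from the base axis. Payload 8.1 kg.
Tool frame: the origin (TCP) lies between the finger pads; the fingertips stand 22 mm ahead of it and the grasp point (between the pads) lies 3 mm ahead of it; z points along the fingers, y is the direction in which the jaws open and shut (so a half turn about z gives the same grasp; the last joint's range is limited). The gripper opens to 93 mm and grips with 3 to 60 N. Pads are 15 mm wide; open, the fingers measure 128 mm over their backs; the gripper's body (75 mm by 188 mm) begins 65 mm behind the grasp point.
Start: joints at [63.232, 7.471, 85.268, -0, 87.261, -4.893], TCP at [223.534, 556.81, 218.035] pointing down, gripper open.
Joint ranges: [-169.43, 169.43], [-51.17, 129.36], [1.28, 143.12], [-76.62, 256.62], [0, 156.53], [-152.29, 152.29]. Speed limits (degrees/s): [136.94, 136.94, 159.86, 180, 180, 180].

INTERFACE

Orientations are given as [roll, pitch, yaw] about the fixed x, y, z axes, in that order (R = Rz(yaw) Ry(pitch) Rx(roll)).
In Python, from bench import arm gives the robot as it stands.
- The arm moves only by the tool arm_command, never from a script. Its argument "moves" is a list that holds one entry, the list of rows, each a list of 4 numbers: the shift along the tool's x, y, z in cm, then the turn about the tool's z in degrees. In form: [[[dx, dy, dz, turn], ...]]. A call has 1 to 12 rows; each row shifts and turns the pose as measured when the row begins, along the tool's axes as they then stand; what a row does not reach is not made up. A row lasts 1/8 s, in which the tool goes at most 62.5 mm and 10.7 degrees, less where a joint would pass 70% of its speed; a pose out of reach is approached as far as the arm can. A call is refused whole if a number of a shift passes 6.25 or a number of a turn 10.7, either way. A call with a gripper value outside its range is refused whole. "fingers" is the finger opening in cm, from 0 to 9.3, set as the call begins (left out, the last holds). The fingers move at their own pace and stop on an object; "force" is the grip in N (left out, the last holds). Time passes only in rows, so rows that do not move let the fingers close. It gives the time, the measured TCP pose, the force and the opening at its end, in the units of the state.
- arm.sense(): the state, without advancing time (a new reading comes with each control period).
- arm.get_image(name): name is "scene" or "top"; returns a dict with "img" (480x640x3 uint8, red, green, blue), "range_z" (480x640 float32, mm along the optical axis (not along the pixel's ray), 0 where there is no reading), "fov_y" (degrees; the focal length in pixels is half the picture's height over the tangent of half this angle, whatever the lens; pixels are square), "cx", "cy" (the principal point, pixels), "R" (3x3) and "t" (3): a world point X has camera coordinates R X + t. Camera axes: x right, y down, z forward; pixel columns grow to the right and rows downward; lengths in mm; the calibration is good to about 2 mm. A picture is of the moment at which its call begins.
- arm.finish_job(): hands the job in, once; it reports no verdict.
The state is a dict: "time_s": time; "qpos": joint angles; "dq": joint speeds; "joint_efforts": joint torques, N m; "tcp_pos": TCP position; "orientation": TCP orientation; "force": force on the tool from outside, world axes, zero at the start; "torque": the same for the moment, N m; "grip_width": opening from 0.0 (shut) to 1.0 (fully open).
Only numpy, scipy, OpenCV 4.12 (cv2) and the standard library are available. Lean on these libraries where they do the work, as an engineer would, in place of code of your own. Each camera call takes 0.05 s, during which the arm holds its last target.

TASK

Swing the keeper bar on the lid of the transit case out, clockwise seen from above, until it seats in its end detent and uncovers the lock. Then take the key with the widest, square-cornered bow from the rack, push it fully home in the lock past its sticky pins (rock it a little if it hangs), and only then turn it a quarter turn clockwise, to the stop. The lock springs back, so finish while still gripping the key and holding it fully home and turned; leave the bar seated and the other two keys, the brass weight on the lid and the amber jar undisturbed.

Things in the scene. Friction and masses are not known exactly. Their poses are not given: they have to be found in the camera images.
- case: Fixed plywood transit case, 190 (x) x 280 (y) x 110 mm high; origin at the centre of its underside, z up. Its flat lid (top face, 110 mm above the table) carries the keeper bar and the lock. The lock's axis is vertical through case (0, +20) mm and the bar's pivot axis is vertical through case (0, +90) mm.
- keeper_bar (a joint): Angle (rad) of the keeper bar about its vertical pivot: 0 = folded along the case's -y, over the lock; grows clockwise seen from above; stop at 1.6, pointing to the case's -x. Starts at 0 to 0.12. A toggle spring pushes back, up to 0.5 N m with drag (4 N at the knob), and a half-open bar let go swings back; past 1.45 it snaps into its end detent at 1.6 and stays. Seated = above 1.5.
- bar_pivot (a point): Point on the bar's pivot axis at the level of the lid; axes as the case's. A 14 mm radius boss stands 20 mm above the lid here.
- bar_knob (a point): On the axis of the upright black knob at the bar's free end, 125 mm from the pivot axis, 150 mm above the table: a 16 mm cylinder from 125 to 165 mm above the table (this point is 15 mm below its top). Turns with the bar, a 22 mm wide steel flat, top 125 mm above the table, with a 56 mm disc that covers the lock while folded.
- lock_mouth (a point): Centre of the keyway's mouth on the brass plug's flat top (30 mm square, 114 mm above the table). Turns with the plug: y along the keyway, x across, z up; at plug angle 0 its axes are the case's. Keyway 6.4 (x) by 16 mm (y), 42 mm deep, 3 mm bevelled lead-in. Two sprung round pins stick in from the sides 16 and 28 mm down; the blade pushes them aside with about 8 to 20 N.
- lock_plug (a joint): Angle (rad) of the lock plug: 0 = rest, grows clockwise seen from above, stop at 1.6. Sprung back to 0 with 0.05 N m at 0 to 0.21 N m at the stop. The blade has 0.1 to 0.15 rad of play in the keyway, so turn the key a little past a quarter turn, up to the stop.
- key_bow (a point): Centre of the wanted key's bow: square-cornered plate 10 thick (x), 44 wide (y), 36 mm tall (z up), the widest of the three. Starts upright, blade down, in one of the rack's slots. Below: 10 mm round shank, 20 mm round shoulder 4 mm thick (underside 34 mm below this point), blade 5 (x) by 14 (y) by 40 mm long, rounded nose, alike either way round. Steel, about 60 g.
- key_shoulder (a point): Underside of the wanted key's shoulder, on its axis, 34 mm below the bow's centre; fully home, it rests on the lock plug's top face. Axes as key_bow.
- key_rack: Fixed dark wooden block 50 (x) x 200 (y) x 48 mm high, origin at the centre of its underside. Three slots 44 mm deep at y = -68, 0 and +68 mm, 16 mm long along y, hold the three keys in any order, bows up, with the shoulders on the block's top.
- disc_key_bow (a point): Bystander key with a round 30 mm disc bow 10 mm thick, in the rack: point 2 mm above the disc's centre, 34 mm above the shoulder's underside. Blade, shank and shoulder like the wanted key's.
- slim_key_bow (a point): Bystander key with a slim upright bow 16 mm wide, 10 mm thick, 36 mm tall, in the rack: bow's centre. Blade, shank and shoulder like the wanted key's.
- weight_center (a point): Centre of a small brass weight, 28 mm diameter, 26 mm tall, standing on the case lid near its -y, +x corner. Leave it.
- jar: Amber glass jar with a black cap, 52 mm diameter, 75 mm tall, on the table; origin under its centre. Leave it.
- key: The wanted key as a whole; its origin is at the tip of the blade, 74 mm below key_bow, axes as there.
Not all that is in view belongs to the job. Leave any black, purple or red look-alike of the key alone.

How it is judged (in metres and radians):
On the way, in this order (a step that is already met when the one before it is completed fails the run):
1. the keeper bar is swung out into its end detent (value of joint keeper_bar above 1.5 rad), for 0.2 s.
2. the square-bowed key is fully home in the lock, not yet turned (horizontal distance between key_shoulder and lock_mouth below 0.004 m and z of key_shoulder in the frame of lock_mouth below 0.004 m and angle between the z axis of key_bow and the z axis of lock_mouth, either way round below 0.12 rad and angle between the y axis of key_bow and the y axis of lock_mouth, either way round below 0.35 rad and value of joint lock_plug below 0.3 rad and value of joint keeper_bar above 1.5 rad), for 0.2 s.
At the end, for the whole second after the job is handed in: Plug turned past 1.3 rad (75 deg) and held, square-bowed key fully home (shoulder within 4 mm of the plug's face and axis, upright within 0.12 rad, blade within 0.35 rad of the keyway), fingers pressing on it (over 1 N), keeper bar seated (above 1.5 rad) (value of joint lock_plug above 1.3 rad and contact force between the fingers and key above 1 N and value of joint keeper_bar above 1.5 rad and horizontal distance between key_shoulder and lock_mouth below 0.004 m and z of key_shoulder in the frame of lock_mouth below 0.004 m and angle between the z axis of key_bow and the z axis of lock_mouth, either way round below 0.12 rad and angle between the y axis of key_bow and the y axis of lock_mouth, either way round below 0.35 rad); the arm keeps its last pose, push and grip.
It fails at once if another key is moved by more than 30 mm (distance of any of disc_key_bow, slim_key_bow from where it was at the start of the episode above 0.03 m).
It fails at once if the brass weight or the jar is moved by more than 30 mm (distance of any of weight_center, jar from where it was at the start of the episode above 0.03 m).
It also fails if it takes over 67 s, if anything falls off the work surface, if the arm or the gripper's body presses on something with over 40 N, if the wrist force passes 120 N, or if a joint passes its speed limit or range.

## Working session

There is one attempt and no reset: what is moved stays moved. The work goes in short steps, Python scripts to look and compute and a tool call to move; the robot and the scene stay as the last step left them, time stands still between calls to the robot, and variables do not carry over. Pictures are saved under pics/ and viewed, and the job is handed in when it is done.

Besides the shell and the picture viewer there is one more tool, called after "Emit:" in YAML: its name, and indented under it one key for each argument. arm_command: Moves the arm, as the interface text tells. Its arguments: {"type":"object","properties":{"moves":{"type":"array"},"fingers":{"type":"number"},"force":{"type":"number"}},"required":["moves"]}

```bash
ls; mkdir -p pics; cat > h.py <<'E'
import numpy as np, cv2
from bench import arm
def pts(d):
    h,w=d["range_z"].shape
    f=h/2/np.tan(np.radians(d["fov_y"])/2)
    u,v=np.meshgrid(np.arange(w),np.arange(h))
    z=d["range_z"].astype(float)
    C=np.stack([(u-d["cx"])/f*z,(v-d["cy"])/f*z,z],-1)
    W=(C-np.array(d["t"]))@np.array(d["R"])
    W[z==0]=np.nan
    return W
def grab(n,tag):
    d=arm.get_image(n); cv2.imwrite(f"pics/{tag}.png",d["img"][:,:,::-1]); np.savez(f"{tag}.npz",img=d["img"],W=pts(d),R=d["R"],t=d["t"],cx=d["cx"],cy=d["cy"],fov=d["fov_y"]); return d
E
python3 - <<'E'
from h import *
print(arm.sense())
for n in("top","scene"):
    d=grab(n,n+"0"); print(n,d["fov_y"],d["cx"],d["cy"],np.round(d["R"],4).tolist(),np.round(d["t"],1).tolist())
E
```

```text
pics
{'time_s': 0.0, 'qpos': array([ 6.32332155e+01,  7.51586703e+00,  8.53306319e+01,  3.48511129e-04,
        8.72610333e+01, -4.89330492e+00]), 'dq': array([-0.00069291,  0.0862576 , -0.08864143, -0.00089474,  0.03275968,
       -0.00874786]), 'joint_efforts': array([ 1.45160964e-03, -5.59853268e+01, -4.91756845e+01,  7.68978847e-02,
        3.57667124e-02, -1.45124113e-04]), 'tcp_pos': array([223.25140444, 556.29195878, 216.96657805]), 'orientation': array([-1.79892889e+02, -9.51936104e-03,  1.58126495e+02]), 'force': array([ 0.1729887 , -0.31535797, -0.01916344]), 'torque': array([-0.01625187, -0.03816582, -0.03809538]), 'grip_width': 1.0007119231739074}
top 48.08458583849114 325.49588014153005 244.4460043646285 [[0.0258, -0.9995, -0.0178], [-0.9891, -0.0229, -0.1455], [0.145, 0.0213, -0.9892]] [-83.7, 611.0, 1068.0]
scene 45.85438912513236 324.8809554057329 241.9491204518726 [[0.1773, 0.984, -0.0177], [0.6028, -0.1228, -0.7884], [-0.7779, 0.1291, -0.6149]] [-23.8, -269.9, 1579.6]
```

View pics/top0.png

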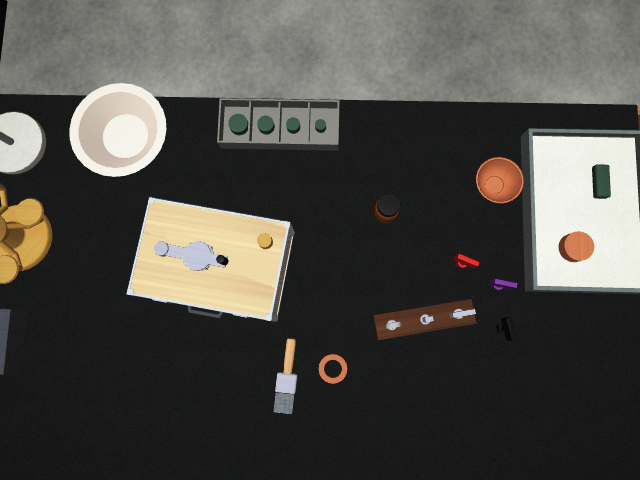

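View pics/scene0.png

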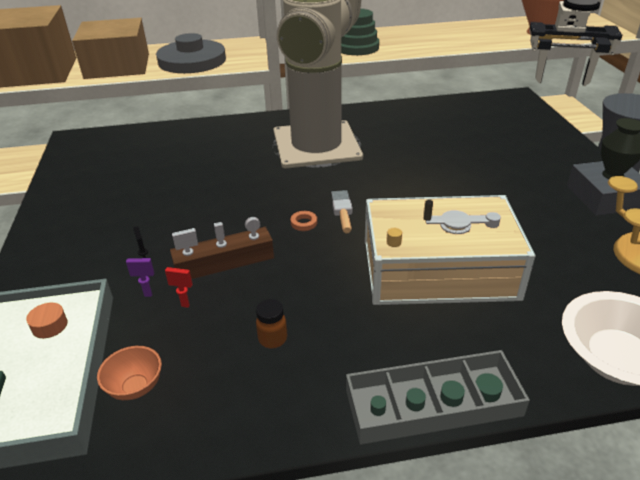

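```bash
python3 - <<'E'
from h import *
d=np.load("top0.npz"); W=d["W"]; img=d["img"]
def rect(lo,hi,box):
    m=(W[...,2]>lo)&(W[...,2]<hi); r=np.zeros_like(m); r[box[1]:box[3],box[0]:box[2]]=1; m&=r
    p=W[m]; c=cv2.minAreaRect(p[:,:2].astype(np.float32)); return len(p),np.median(p[:,2]),c,cv2.boxPoints(c).round(1).tolist()
print("case",rect(100,116,(110,180,310,340)))
print("rack",rect(42,53,(360,290,490,350)))
for n,b,lo,hi in [("boss",(150,235,180,262),124,140),("knob",(205,240,240,280),150,180),("weight",(250,225,280,255),128,150),("jar",(370,185,405,230),65,90),
  ("keys",(360,290,490,350),60,130),("bar",(140,230,240,280),120,170)]:
    m=(W[...,2]>lo)&(W[...,2]<hi); r=np.zeros_like(m); r[b[1]:b[3],b[0]:b[2]]=1; m=(m&r).astype(np.uint8)
    k,l,s,c=cv2.connectedComponentsWithStats(m)
    for i in range(1,k):
        if s[i][4]>5:
            p=W[l==i]; print(n,s[i][4],p.min(0).round(1),p.max(0).round(1),p.mean(0).round(1), "pix",c[i].round(0))
E
python3 -c "
import cv2
a=cv2.imread('pics/top0.png');cv2.imwrite('pics/crop0.png',cv2.resize(a[285:350,360:490],None,fx=6,fy=6,interpolation=2))
cv2.imwrite('pics/crop1.png',cv2.resize(a[190:330,120:310],None,fx=4,fy=4,interpolation=2))"
```

```text
case (13094, np.float64(110.47249368670359), ((571.2041015625, 156.57955932617188), (287.43511962890625, 197.88934326171875), 81.06623840332031), [[451.1000061035156, 30.0], [646.5999755859375, -0.800000011920929], [691.2999877929688, 283.20001220703125], [495.79998779296875, 313.8999938964844]])
rack (2157, np.float64(48.42182908090783), ((465.2023010253906, -271.6672058105469), (50.07173538208008, 200.3213348388672), 10.965400695800781), [[421.6000061035156, -178.10000610351562], [459.70001220703125, -374.79998779296875], [508.79998779296875, -365.20001220703125], [470.70001220703125, -168.60000610351562]])
boss 275 [569.8 209.5 124. ] [600.  258.  134.3] [583.8 235.4 128.5] pix [166. 249.]
knob 68 [556.6 114.1 151.3] [571.4 129.8 169.6] [563.5 121.  164.3] pix [221. 259.]
weight 172 [591.5  33.2 129.8] [618.6  60.2 140.5] [604.8  46.1 136. ] pix [264. 240.]
jar 416 [ 670.7 -218.    65.2] [ 715.8 -172.1   80.6] [ 692.8 -194.7   75.1] pix [388. 205.]
keys 147 [ 470.  -360.4   65.6] [ 486.7 -315.9  106.1] [ 477.9 -335.7   97.1] pix [462. 313.]
keys 58 [ 459.2 -280.3   66.7] [ 470.9 -263.2  105.7] [ 465.3 -269.9   95.4] pix [428. 319.]
keys 81 [ 445.7 -218.1   72.5] [ 457.9 -191.2   99.2] [ 452.3 -203.8   91.7] pix [393. 325.]
bar 1205 [545.7 114.1 120.3] [600.3 258.  169.6] [574.9 184.5 128.7] pix [192. 255.]
```

View pics/crop0.png

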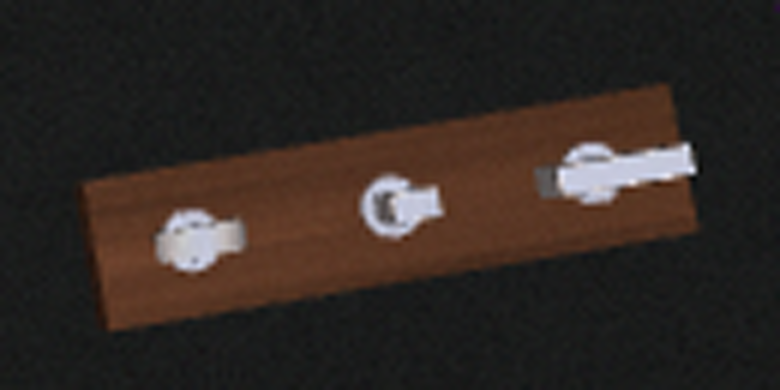

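View pics/crop1.png

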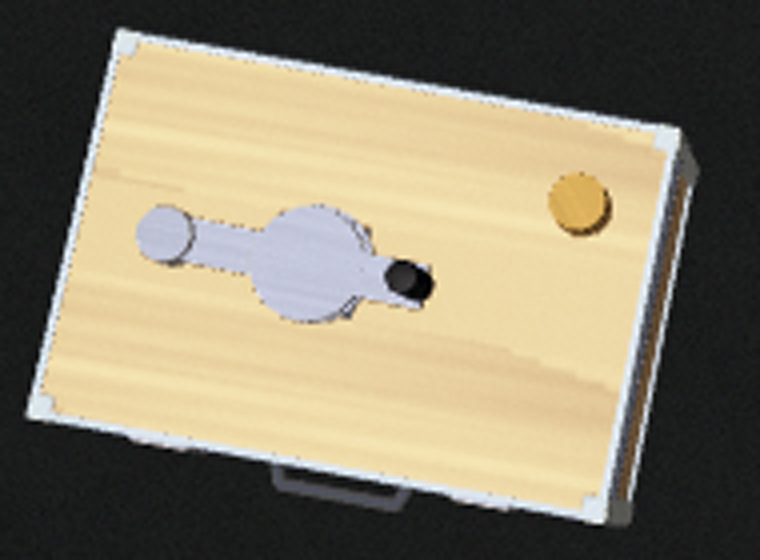

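```bash
python3 - <<'E'
from h import *
for t in("top0","scene0"):
    d=np.load(t+".npz"); W=d["W"]
    m=(abs(W[...,2]-110)<4)&(W[...,0]>430)&(W[...,0]<720)&(W[...,1]>-30)&(W[...,1]<340)
    m=cv2.morphologyEx(m.astype(np.uint8),cv2.MORPH_OPEN,np.ones((7,7)))>0
    p=W[m]; r=cv2.minAreaRect(p[:,:2].astype(np.float32)); print(t,"lid",r, p[:,2].mean())
    m=(abs(W[...,2]-48)<3)&(W[...,0]>410)&(W[...,0]<520)&(W[...,1]>-390)&(W[...,1]<-150)
    p=W[m]; r=cv2.minAreaRect(p[:,:2].astype(np.float32)); print(t,"rack",r)
    def cl(n,x,y,rad,lo,hi):
        m=(np.hypot(W[...,0]-x,W[...,1]-y)<rad)&(W[...,2]>lo)&(W[...,2]<hi); p=W[m]
        if len(p): print(t,n,len(p),p.mean(0).round(1),((p.min(0)+p.max(0))/2).round(1),(p.max(0)-p.min(0)).round(1))
        return p
    cl("boss",585,245,20,128.5,136); cl("knob",564,121,14,161,172); cl("weight",605,46,20,133,142)
    for n,x,y,r,lo,hi in(("wide",478,-338,32,100,112),("slim",465,-272,20,100,112),("disc",452,-204,20,85,112)):
        p=cl(n,x,y,r,lo,hi)
        if len(p)>4: 
            q=p[:,:2]-p[:,:2].mean(0); u,s,v=np.linalg.svd(q); a=q@v[0]; print("  dir",np.degrees(np.arctan2(v[0][1],v[0][0])), a.ptp() if hasattr(a,'ptp') else np.ptp(a), np.ptp(q@v[1]), cv2.minAreaRect(p[:,:2].astype(np.float32)))
E
```

```text
top0 lid ((572.434326171875, 156.24041748046875), (284.2234191894531, 194.27162170410156), 81.31141662597656) 110.32313006309627
top0 rack ((465.26483154296875, -271.6531982421875), (50.02418518066406, 200.2976531982422), 10.932605743408203)
top0 boss 121 [585.6 244.7 130.9] [585.1 242.4 131.4] [25.7 31.2  5.8]
top0 knob 57 [564.  121.7 165.6] [564.6 121.9 165.4] [13.7 15.7  8.4]
top0 weight 156 [604.7  46.3 136.4] [605.   46.7 136.8] [27.1 26.9  7.5]
top0 wide 67 [ 478.7 -339.1  101.6] [ 478.  -338.6  103.1] [16.1 41.7  6. ]
  dir 101.10070510010169 42.421910963036964 9.333301545464831 ((478.59619140625, -338.38519287109375), (9.317272186279297, 42.42438507080078), 11.653538703918457)
top0 slim 23 [ 466.  -272.8  101.8] [ 465.9 -272.5  102.9] [ 9.8 13.7  5.6]
  dir 111.3889467161272 14.483985788875975 9.506730534838697 ((465.48419189453125, -271.8793640136719), (9.046927452087402, 14.139820098876953), 15.41492748260498)
top0 disc 74 [ 452.3 -204.7   92.8] [ 451.8 -205.4   92.7] [12.2 25.4 13. ]
  dir -78.43671670488236 27.015951410527336 9.780028228725012 ((452.5440673828125, -205.4
[... 568 characters left out ...]
339.9  102.5] [ 480.9 -339.6  103.8] [21.1 42.4  7.3]
  dir -80.67728017174781 42.81855003161564 16.253011245097685 ((479.5149841308594, -340.0442199707031), (15.49478816986084, 42.63375473022461), 13.608059883117676)
scene0 slim 31 [ 466.5 -273.1  102. ] [ 466.  -273.1  103. ] [14.1 14.   6. ]
  dir -61.107594564613144 17.185866041168964 14.06101661023374 ((465.9551086425781, -273.1597595214844), (14.06036376953125, 14.033514976501465), 0.8013490438461304)
scene0 disc 91 [ 455.2 -207.1   92.4] [ 454.2 -205.8   92.6] [14.7 28.3 13.8]
  dir 93.56723458067633 28.597621121836234 14.970974312216786 ((454.4678039550781, -205.7122344970703), (28.15001678466797, 14.525566101074219), 87.89892578125)
```

```bash
cat >> h.py <<'E'
def plan(target,psi_t,n,start=None):
    s=arm.sense(); p=np.array(s["tcp_pos"]); o=s["orientation"]; psi=o[2]
    print("t",round(s["time_s"],2),"pos",p.round(1),"ori",np.round(o,2),"F",np.round(s["force"],1),"grip",round(s["grip_width"]*93,1),"q",np.round(s["qpos"],1))
    if target is None: return
    d=(np.array(target)-p)/n; dpsi=((psi_t-psi+180)%360-180)/n
    rows=[]
    for i in range(n):
        a=np.radians(psi+i*dpsi)
        rows.append([round((d[0]*np.cos(a)+d[1]*np.sin(a))/10,2),round((d[0]*np.sin(a)-d[1]*np.cos(a))/10,2),round(-d[2]/10,2),round(-dpsi,1)])
    print(rows)
E
python3 - <<'E'
from h import *
plan([564,121.7,215],81.2,12)
E
```

```text
t 0.1 pos [223.3 556.4 217.1] ori [-1.7991e+02 -1.0000e-02  1.5813e+02] F [ 0.7 -0.4  0.7] grip 93.0 q [63.2  7.5 85.3 -0.  87.3 -4.9]
[[np.float64(-3.98), np.float64(-2.3), np.float64(0.02), np.float64(6.4)], [np.float64(-4.22), np.float64(-1.84), np.float64(0.02), np.float64(6.4)], [np.float64(-4.4), np.float64(-1.36), np.float64(0.02), np.float64(6.4)], [np.float64(-4.52), np.float64(-0.86), np.float64(0.02), np.float64(6.4)], [np.float64(-4.59), np.float64(-0.35), np.float64(0.02), np.float64(6.4)], [np.float64(-4.6), np.float64(0.16), np.float64(0.02), np.float64(6.4)], [np.float64(-4.55), np.float64(0.67), np.float64(0.02), np.float64(6.4)], [np.float64(-4.45), np.float64(1.18), np.float64(0.02), np.float64(6.4)], [np.float64(-4.29), np.float64(1.67), np.float64(0.02), np.float64(6.4)], [np.float64(-4.08), np.float64(2.14), np.float64(0.02), np.float64(6.4)], [np.float64(-3.81), np.float64(2.58), np.float64(0.02), np.float64(6.4)], [np.float64(-3.5), np.float64(2.99), np.float64(0.02), np.float64(6.4)]]
```

Emit:
arm_command:
  moves:
    - [[-4.0,-2.3,0,6.4],[-4.2,-1.8,0,6.4],[-4.4,-1.4,0,6.4],[-4.5,-0.9,0,6.4],[-4.6,-0.4,0,6.4],[-4.6,0.2,0,6.4],[-4.6,0.7,0,6.4],[-4.5,1.2,0,6.4],[-4.3,1.7,0,6.4],[-4.1,2.1,0,6.4],[-3.8,2.6,0,6.4],[-3.5,3.0,0,6.4]]
  fingers: 5
  force: 20

```text
time_s: 1.6
tcp_pos: [562.8, 101.8, 211.8]
orientation: [-179.6, 0.4, 79.2]
force: [0.2, 0.8, 0.4]
grip_width: 0.54
```

```bash
sed -i 's/        rows.append(\(.*\))$/        rows.append([float(v) for v in \1])/' h.py; python3 - <<'E'
from h import *
plan([564,121.7,215],81.2,4)
E
```

```text
t 1.6 pos [562.8 101.8 211.8] ori [-179.63    0.4    79.18] F [0.2 0.8 0.4] grip 50.2 q [ 5.3  3.8 89.8 -0.3 86.8 16.1]
[[0.49, -0.06, -0.08, -0.5], [0.49, -0.06, -0.08, -0.5], [0.5, -0.06, -0.08, -0.5], [0.5, -0.05, -0.08, -0.5]]
```

Emit:
arm_command:
  moves:
    - [[0.5,0,0,0],[0.5,0,0,-0.5],[0.5,0,0,-0.5],[0.3,0,0,-0.5]]

```text
time_s: 2.1
tcp_pos: [565.8, 119.4, 210.0]
orientation: [-179.5, 0.4, 80.7]
force: [-0.2, -0.5, -0.8]
grip_width: 0.537
```

```bash
python3 - <<'E'
from h import *
plan([564,121.7,158],81.2,6)
d=grab("top","top1"); W=pts(d)
E
python3 -c "
import cv2
a=cv2.imread('pics/top1.png');cv2.imwrite('pics/crop2.png',cv2.resize(a[150:330,100:330],None,fx=3,fy=3,interpolation=2))"
```

```text
t 2.1 pos [565.8 119.4 210. ] ori [-179.45    0.43   80.69] F [-0.2 -0.5 -0.8] grip 50.0 q [ 7.   5.  88.8 -0.3 86.9 16.3]
[[0.03, -0.04, 0.87, -0.1], [0.03, -0.04, 0.87, -0.1], [0.03, -0.04, 0.87, -0.1], [0.03, -0.03, 0.87, -0.1], [0.03, -0.03, 0.87, -0.1], [0.03, -0.03, 0.87, -0.1]]
```

View pics/crop2.png

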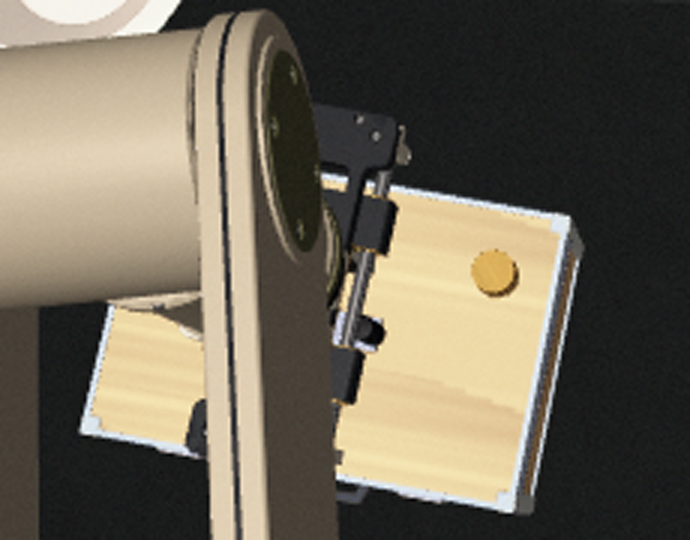

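The picture shows the open jaws straddling the knob along the case's x direction (crop 370,330). Going down.

Emit:
arm_command:
  moves:
    - [[0.1,0,1.1,0],[0.1,0,1.1,0],[0,0,1.1,0],[0,0,1.1,0],[0,0,0.9,0]]

```text
time_s: 2.78
tcp_pos: [564.8, 122.3, 153.1]
orientation: [-179.4, 0.4, 80.8]
force: [-0.4, 0.5, -0.3]
grip_width: 0.537
```

Emit:
arm_command:
  moves:
    - [[0,0,0,0],[0,0,0,0],[0,0,0,0],[0,0,0,0]]
  fingers: 1
  force: 12

```text
time_s: 3.28
tcp_pos: [564.9, 122.1, 153.0]
orientation: [-179.4, 0.4, 80.8]
force: [-0.5, 0.4, -2.6]
grip_width: 0.169
```

```bash
python3 - <<'E'
from h import *
plan(None,0,1); print(arm.sense()["torque"])
d=grab("scene","s1")
E
python3 -c "
import cv2
a=cv2.imread('pics/s1.png');cv2.imwrite('pics/s1c.png',cv2.resize(a[100:310,330:560],None,fx=3,fy=2.8,interpolation=2))"
```

```text
t 3.27 pos [564.9 122.1 153. ] ori [-179.42    0.43   80.81] F [-0.5  0.4 -2.6] grip 15.8 q [ 7.3  7.  92.6 -0.3 81.  16.5]
[0.00067978 0.09459432 0.02076934]
```

View pics/s1c.png

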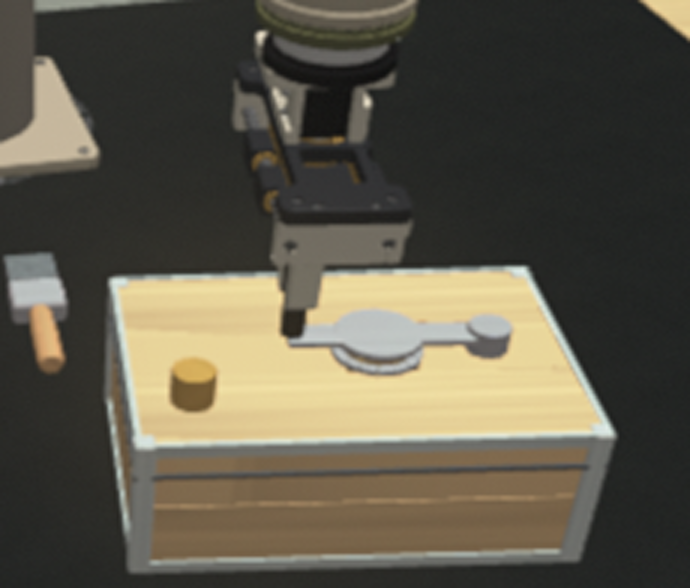

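Emit:
arm_command:
  moves:
    - [[0.07,-1.3,0,6],[0.07,-1.3,0,6],[0.07,-1.3,0,6],[0.07,-1.3,0,6],[0.07,-1.3,0,6]]

```text
time_s: 3.95
tcp_pos: [506.5, 149.1, 153.0]
orientation: [-179.9, 0.5, 49.8]
force: [3.2, 1.0, -3.3]
grip_width: 0.165
```

```bash
cat >> h.py <<'E'
def bar():
    s=arm.sense();p=s["tcp_pos"][:2]-np.array([586.2,245.2]);a=np.radians(-8.7)
    x=p@[np.cos(a),np.sin(a)];y=p@[-np.sin(a),np.cos(a)]
    ang=np.degrees(np.arctan2(-x,-y)); print("bar ang",ang,"rad",np.hypot(x,y),"tool ang",81.3-s["orientation"][2])
E
python3 -c "
from h import *
plan(None,0,1);bar()"
```

```text
t 3.95 pos [506.5 149.1 153. ] ori [-179.86    0.53   49.83] F [ 3.2  1.  -3.3] grip 15.4 q [ 11.   -0.9 100.8  -0.2  80.6  51.2]
bar ang 30.949431154911878 rad 124.85492011180088 tool ang 31.465332684521698
```

Emit:
arm_command:
  moves:
    - [[0.07,-1.3,0,6],[0.07,-1.3,0,6],[0.07,-1.3,0,6],[0.07,-1.3,0,6],[0.07,-1.3,0,6],[0.07,-1.3,0,6],[0.07,-1.3,0,6]]

```text
time_s: 4.82
tcp_pos: [463.4, 225.3, 152.8]
orientation: [179.3, 0.4, 6.3]
force: [-1.0, -1.3, 0.5]
grip_width: 0.164
```

```bash
python3 -c "
from h import *
plan(None,0,1);bar()"
```

```text
t 4.83 pos [463.4 225.3 152.8] ori [179.3    0.44   6.3 ] F [-1.  -1.3  0.5] grip 15.3 q [ 20.6  -2.7 102.6  -0.6  80.7 104.4]
bar ang 72.10851996531908 rad 124.35274667929431 tool ang 75.00243455155447
```

Emit:
arm_command:
  moves:
    - [[0.07,-1.4,0,5],[0.03,-1.3,0,5],[0.03,-1.2,0,5],[0,-0.8,0,2],[0,-0.3,0,0]]

```text
time_s: 5.45
tcp_pos: [463.9, 268.8, 152.4]
orientation: [178.2, 0.3, -11.5]
force: [-6.6, -22.4, 10.8]
grip_width: 0.172
```

```bash
python3 -c "
from h import *
plan(None,0,1);bar()"
```

```text
t 5.45 pos [463.9 268.8 152.4] ori [178.22   0.29 -11.47] F [ -6.6 -22.4  10.8] grip 16.0 q [ 25.5   1.4  98.7  -1.3  81.3 127.2]
bar ang 92.23754701389171 rad 124.60183956285073 tool ang 92.7697341098731
```

Emit:
arm_command:
  moves:
    - [[0,0.1,0,0],[0,0,0,0],[0,0,0,0]]
  fingers: 5

```text
time_s: 5.82
tcp_pos: [464.1, 267.6, 153.0]
orientation: [178.2, 0.2, -11.5]
force: [-0.1, -1.4, -0.7]
grip_width: 0.447
```

Emit:
arm_command:
  moves:
    - [[0,0,-2,0],[0,0,-3,0],[0,0,-3,0],[0,0,-2,0]]

```text
time_s: 6.32
tcp_pos: [464.5, 271.3, 258.9]
orientation: [178.3, 0.3, -11.5]
force: [0.0, -0.2, -0.3]
grip_width: 0.533
```

```bash
python3 -c "
from h import *
plan([500,-150,240],90,12)"
```

```text
t 6.33 pos [464.5 271.3 258.9] ori [178.28   0.26 -11.45] F [ 0.  -0.2 -0.3] grip 49.5 q [ 25.7  -1.6  90.4  -1.2  92.4 127.1]
[[0.99, 3.38, 0.16, -8.5], [0.48, 3.49, 0.16, -8.5], [-0.04, 3.52, 0.16, -8.5], [-0.56, 3.48, 0.16, -8.5], [-1.06, 3.36, 0.16, -8.5], [-1.54, 3.17, 0.16, -8.5], [-1.99, 2.9, 0.16, -8.5], [-2.4, 2.58, 0.16, -8.5], [-2.75, 2.2, 0.16, -8.5], [-3.05, 1.77, 0.16, -8.5], [-3.27, 1.3, 0.16, -8.5], [-3.43, 0.81, 0.16, -8.5]]
```

Emit:
arm_command:
  moves:
    - [[1.0,3.4,0,-8.5],[0.5,3.5,0,-8.5],[0,3.5,0,-8.5],[-0.6,3.5,0,-8.5],[-1.1,3.4,0,-8.5],[-1.5,3.2,0,-8.5],[-2.0,2.9,0,-8.5],[-2.4,2.6,0,-8.5],[-2.8,2.2,0,-8.5],[-3.1,1.8,0,-8.5],[-3.3,1.3,0,-8.5],[-3.4,0.8,0,-8.5]]

```text
time_s: 7.82
tcp_pos: [520.7, -158.2, 296.3]
orientation: [178.9, 1.5, 94.3]
force: [1.6, -0.1, 0.0]
grip_width: 0.536
```

```bash
python3 - <<'E'
from h import *
plan([478.2,-338.4,180],100.95,6)
d=grab("top","top2"); grab("scene","s2")
W=pts(d)
def cl(n,x,y,rad,lo,hi):
        m=(np.hypot(W[...,0]-x,W[...,1]-y)<rad)&(W[...,2]>lo)&(W[...,2]<hi); p=W[m]
        if len(p): print(n,len(p),p.mean(0).round(1),((p.min(0)+p.max(0))/2).round(1),(p.max(0)-p.min(0)).round(1))
cl("knob",463,264,20,155,175)
cl("plug",575.5,176,40,112.5,118)
E
python3 -c "
import cv2
a=cv2.imread('pics/top2.png');cv2.imwrite('pics/crop3.png',cv2.resize(a[190:330,120:310],None,fx=4,fy=4,interpolation=2))"
```

```text
t 7.83 pos [ 520.7 -158.2  296.3] ori [178.91   1.47  94.31] F [ 1.6 -0.1  0. ] grip 49.8 q [-21.7  -3.9  88.8  -0.8  93.5 -26.1]
[[-2.94, -0.93, 1.94, -1.1], [-2.92, -0.99, 1.94, -1.1], [-2.9, -1.05, 1.94, -1.1], [-2.88, -1.1, 1.94, -1.1], [-2.86, -1.16, 1.94, -1.1], [-2.84, -1.21, 1.94, -1.1]]
knob 74 [463.2 266.9 164. ] [463.3 267.9 162.5] [14.7 15.3 14.5]
plug 500 [575.5 176.5 114.5] [575.2 177.3 115.2] [76.  76.8  5.4]
```

View pics/crop3.png

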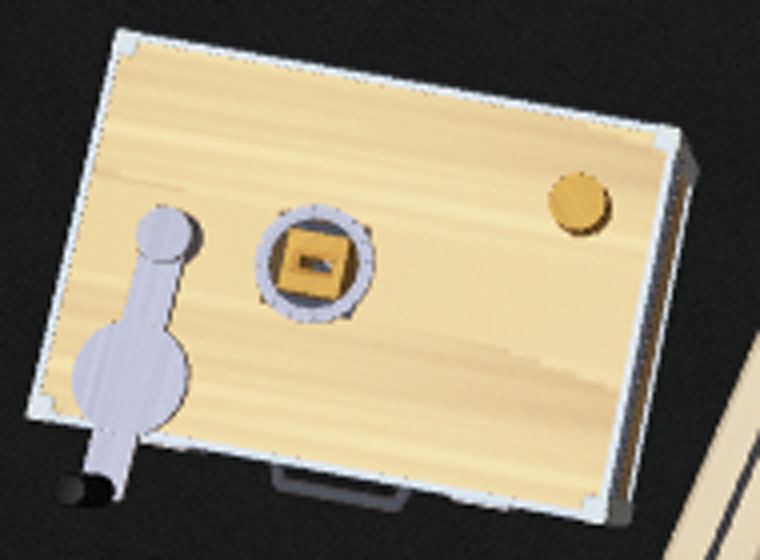

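The bar is seated (knob at crop 85,490) and the lock is uncovered: plug centre about (315,263) in the crop. Next I measure the plug precisely.

```bash
python3 - <<'E'
from h import *
d=np.load("top2.npz"); img=d["img"].astype(int); 
sub=img[230:285,170:230]
hsv=cv2.cvtColor(d["img"],cv2.COLOR_RGB2HSV)
# plug region: saturated orange inside ring
m=np.zeros(img.shape[:2],np.uint8)
yy,xx=np.mgrid[:480,:640]; disk=np.hypot(xx-198.7,yy-255.5)<12
m[disk&(hsv[...,1]>120)&(hsv[...,2]>120)]=1
print(m[240:272,184:216])
cs,_=cv2.findContours(m,cv2.RETR_EXTERNAL,cv2.CHAIN_APPROX_NONE); c=max(cs,key=cv2.contourArea)
f=240/np.tan(np.radians(float(d["fov"]))/2); R=d["R"];t=d["t"]; C=-R.T@t
def px2w(u,v,z):
    r=R.T@np.array([(u-d["cx"])/f,(v-d["cy"])/f,1]); return C+r*(z-C[2])/r[2]
P=np.array([px2w(*q[0],114)[:2] for q in c],np.float32)
print("plug rect",cv2.minAreaRect(P)); print("cam",C, "img rect",cv2.minAreaRect(c))
# dark keyway inside
k=disk&(np.hypot(xx-198.7,yy-255.5)<6)&(hsv[...,2]<110)
print("dark px",xx[k].mean(),yy[k].mean(),px2w(xx[k].mean(),yy[k].mean(),114))
E
python3 -c "
import cv2
a=cv2.imread('pics/top2.png');cv2.imwrite('pics/crop4.png',cv2.resize(a[236:276,178:220],None,fx=14,fy=14,interpolation=0))"
```

```text
[[0 0 0 ... 0 0 0]
 [0 0 0 ... 0 0 0]
 [0 0 0 ... 0 0 0]
 ...
 [0 0 0 ... 0 0 0]
 [0 0 0 ... 0 0 0]
 [0 0 0 ... 0 0 0]]
plug rect ((575.0787353515625, 176.65408325195312), (30.777511596679688, 30.52025032043457), 81.01061248779297)
cam [ 451.66576594  -92.4042069  1143.89179784] img rect ((197.6923065185547, 255.53846740722656), (15.689291000366211, 15.689291000366211), 11.309932708740234)
dark px 197.7058823529412 255.58823529411765 [575.05641204 176.82757571 114.        ]
```

View pics/crop4.png

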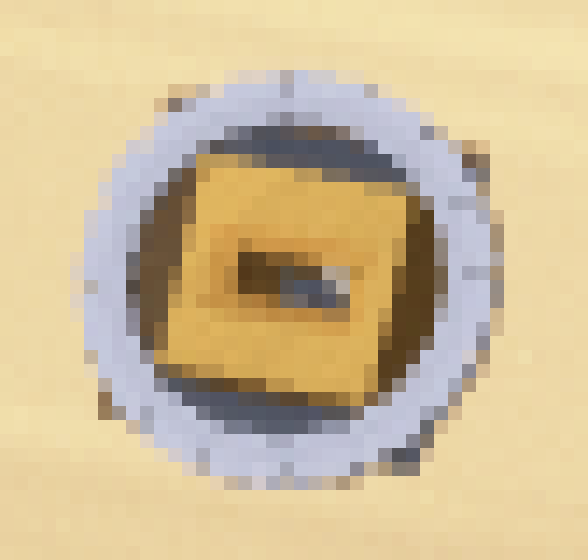

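Emit:
arm_command:
  moves:
    - [[-2.9,-0.9,1.3,-1.1],[-2.9,-1.0,1.3,-1.1],[-2.9,-1.0,1.3,-1.1],[-2.9,-1.1,1.3,-1.1],[-2.8,-1.1,1.3,-1.1],[-2.0,-1.0,1.3,-1.0]]

```text
time_s: 8.68
tcp_pos: [483.8, -332.5, 229.8]
orientation: [178.5, 1.9, 100.3]
force: [-0.2, -0.3, 0.9]
grip_width: 0.535
```

```bash
python3 -c "
from h import *
plan([478.2,-338.4,140],100.95,5)"
```

```text
t 8.68 pos [ 483.8 -332.5  229.8] ori [178.49   1.92 100.35] F [-0.2 -0.3  0.9] grip 49.8 q [-39.4   2.7  89.1  -0.1  85.7 -49.8]
[[-0.1, -0.13, 1.8, -0.1], [-0.1, -0.13, 1.8, -0.1], [-0.1, -0.13, 1.8, -0.1], [-0.1, -0.13, 1.8, -0.1], [-0.1, -0.13, 1.8, -0.1]]
```

Emit:
arm_command:
  moves:
    - [[-0.1,-0.1,1.8,0],[-0.1,-0.1,1.8,0],[-0.1,-0.1,1.8,0],[-0.1,-0.1,1.8,0],[-0.1,-0.1,1.5,0]]

```text
time_s: 9.3
tcp_pos: [484.2, -338.5, 139.7]
orientation: [178.4, 1.9, 100.2]
force: [0.7, -0.3, -0.4]
grip_width: 0.536
```

```bash
python3 -c "
from h import *
plan([478.2,-338.4,86],100.95,5)
grab('scene','s3')
a=cv2.imread('pics/s3.png');cv2.imwrite('pics/s3c.png',cv2.resize(a[150:330,120:320],None,fx=3.3,fy=3.3,interpolation=2))"
```

```text
t 9.3 pos [ 484.2 -338.5  139.7] ori [178.37   1.93 100.19] F [ 0.7 -0.3 -0.4] grip 49.9 q [-39.9   6.4  94.8   0.   76.3 -50.2]
[[0.02, -0.12, 1.07, -0.2], [0.02, -0.12, 1.07, -0.2], [0.02, -0.12, 1.07, -0.2], [0.02, -0.12, 1.07, -0.2], [0.02, -0.12, 1.07, -0.2]]
```

View pics/s3c.png

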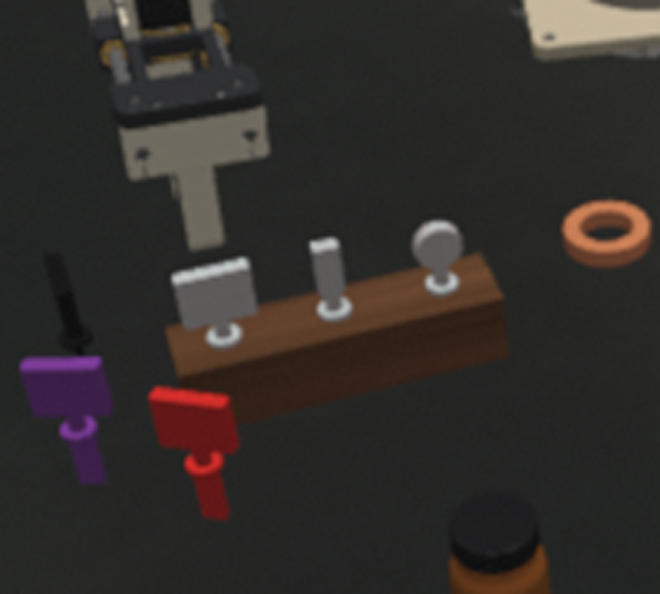

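Emit:
arm_command:
  moves:
    - [[0,-0.1,1.1,-0.2],[0,-0.1,1.1,-0.2],[0,-0.1,1.1,-0.2],[0,-0.1,1.0,-0.2],[0,-0.1,0.9,0]]

```text
time_s: 9.98
tcp_pos: [480.4, -340.9, 82.8]
orientation: [178.4, 1.9, 101.0]
force: [-0.3, -0.7, 0.3]
grip_width: 0.539
```

```bash
python3 -c "
from h import *
plan([478.2,-338.4,84],100.95,3)"
```

```text
t 9.97 pos [ 480.4 -340.9   82.8] ori [178.44   1.9  101.04] F [-0.3 -0.7  0.3] grip 50.2 q [-40.4   9.3  97.8   0.   70.4 -51.4]
[[0.1, -0.05, -0.04, 0.0], [0.1, -0.05, -0.04, 0.0], [0.1, -0.05, -0.04, 0.0]]
```

Emit:
arm_command:
  moves:
    - [[0.15,-0.12,0,0],[0.15,-0.1,0,0],[0,0,0,0]]

```text
time_s: 10.35
tcp_pos: [477.2, -338.1, 82.2]
orientation: [178.5, 1.9, 101.0]
force: [1.1, -0.1, -0.8]
grip_width: 0.532
```

Emit:
arm_command:
  moves:
    - [[0,0,0,0],[0,0,0,0],[0,0,0,0],[0,0,0,0],[0,0,0,0]]
  fingers: 0.5
  force: 10

```text
time_s: 10.98
tcp_pos: [477.8, -338.5, 83.3]
orientation: [178.4, 2.0, 101.0]
force: [-0.7, 0.0, 0.7]
grip_width: 0.104
```

```bash
python3 -c "
from h import *
plan([478.2,-338.4,84],100.95,3);print(arm.sense()['torque'])
grab('scene','s4')
a=cv2.imread('pics/s4.png');cv2.imwrite('pics/s4c.png',cv2.resize(a[150:330,120:320],None,fx=3.3,fy=3.3,interpolation=2))"
```

```text
t 10.97 pos [ 477.8 -338.5   83.3] ori [178.4    1.96 101.03] F [-0.7  0.   0.7] grip 9.7 q [-40.3   8.7  98.4   0.   70.3 -51.4]
[[0.0, 0.01, -0.02, 0.0], [0.0, 0.01, -0.02, 0.0], [0.0, 0.01, -0.02, 0.0]]
[-0.04499471  0.15894184 -0.04419383]
```

View pics/s4c.png

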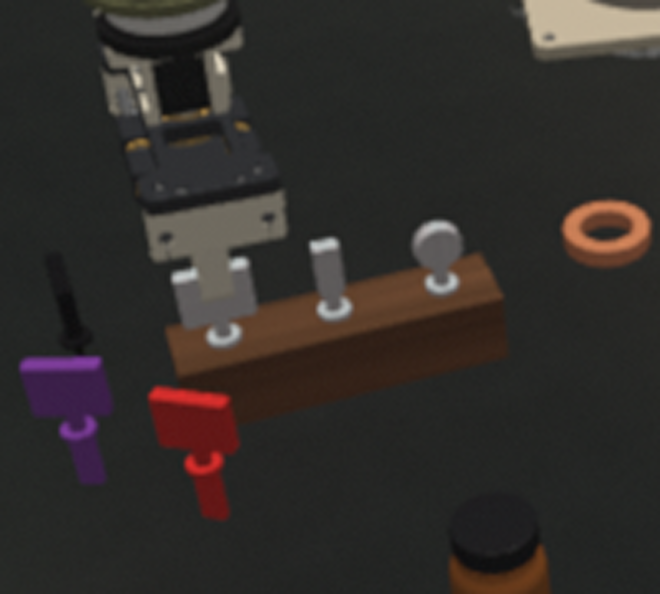

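```bash
cat >> h.py <<'E'
from scipy.spatial.transform import Rotation as Ro
def plan(target,psi_t,n):
    s=arm.sense(); p=np.array(s["tcp_pos"]); o=s["orientation"]
    print("t",round(s["time_s"],2),"pos",p.round(1),"ori",np.round(o,2),"F",np.round(s["force"],1),"T",np.round(s["torque"],2),"grip",round(s["grip_width"]*93,1),"q6",np.round(s["qpos"][5],1))
    if target is None: return
    R=Ro.from_euler("xyz",o,degrees=True); d=(np.array(target)-p)/n; dp=-((psi_t-o[2]+180)%360-180)/n
    for i in range(n):
        v=(R*Ro.from_euler("z",i*dp,degrees=True)).inv().apply(d)/10
        print([round(float(x),2) for x in v]+[round(float(dp),1)],end=", ")
    print()
E
python3 -c "
from h import *
plan([478.0,-338.5,250],101,12)"
```

```text
t 11.03 pos [ 477.8 -338.5   83.3] ori [178.41   1.96 101.03] F [-1.4  0.1  0.6] T [-0.04  0.11  0.04] grip 9.9 q6 -51.4
[-0.05, 0.04, -1.39, 0.0], [-0.05, 0.04, -1.39, 0.0], [-0.05, 0.04, -1.39, 0.0], [-0.05, 0.04, -1.39, 0.0], [-0.05, 0.04, -1.39, 0.0], [-0.05, 0.04, -1.39, 0.0], [-0.05, 0.04, -1.39, 0.0], [-0.05, 0.04, -1.39, 0.0], [-0.05, 0.04, -1.39, 0.0], [-0.05, 0.04, -1.39, 0.0], [-0.05, 0.04, -1.39, 0.0], [-0.05, 0.04, -1.39, 0.0],
```

Emit:
arm_command:
  moves:
    - [[0,0,0,0],[0,0,0,0],[0,0,0,0]]
  force: 40

```text
time_s: 11.4
tcp_pos: [477.8, -338.6, 83.4]
orientation: [178.4, 2.0, 101.0]
force: [0.7, 0.0, 0.7]
grip_width: 0.102
```

```bash
python3 -c "
from h import *
plan([478.0,-338.5,140],101,6)"
```

```text
t 11.4 pos [ 477.8 -338.6   83.4] ori [178.41   1.95 101.03] F [0.7 0.  0.7] T [-0.01  0.17 -0.05] grip 9.5 q6 -51.4
[-0.03, 0.03, -0.94, 0.0], [-0.03, 0.03, -0.94, 0.0], [-0.03, 0.03, -0.94, 0.0], [-0.03, 0.03, -0.94, 0.0], [-0.03, 0.03, -0.94, 0.0], [-0.03, 0.03, -0.94, 0.0],
```

Emit:
arm_command:
  moves:
    - [[-0.04,0.03,-1.0,0],[-0.04,0.03,-1.0,0],[-0.04,0.03,-1.0,0],[-0.04,0.03,-1.0,0],[-0.04,0.03,-1.0,0],[-0.04,0.03,-1.0,0]]

```text
time_s: 12.15
tcp_pos: [478.0, -338.8, 147.6]
orientation: [178.4, 1.9, 101.0]
force: [0.0, -0.1, -0.8]
grip_width: 0.104
```

Emit:
arm_command:
  moves:
    - [[-0.05,0.05,-2,0],[-0.05,0.05,-2,0],[-0.05,0.05,-2,0],[-0.05,0.05,-2,0],[-0.05,0.05,-1,0],[0,0,0,0]]

```text
time_s: 12.9
tcp_pos: [477.9, -338.3, 243.3]
orientation: [178.4, 2.0, 101.0]
force: [0.0, 0.9, -1.0]
grip_width: 0.102
```

```bash
python3 -c "
from h import *
plan([575.4,176.3,250],81.2,12)
grab('scene','s5');grab('top','t5')
a=cv2.imread('pics/s5.png');cv2.imwrite('pics/s5c.png',cv2.resize(a[50:300,100:320],None,fx=2.3,fy=2.3,interpolation=2))"
```

```text
t 12.9 pos [ 477.9 -338.3  243.3] ori [178.35   2.01 101.03] F [ 0.   0.9 -1. ] T [-0.02  0.07 -0.02] grip 9.5 q6 -51.4
[4.05, 1.62, -0.15, 1.7], [4.09, 1.51, -0.15, 1.7], [4.14, 1.39, -0.15, 1.7], [4.17, 1.27, -0.15, 1.7], [4.21, 1.15, -0.15, 1.7], [4.24, 1.02, -0.15, 1.7], [4.27, 0.9, -0.15, 1.7], [4.29, 0.78, -0.15, 1.7], [4.31, 0.65, -0.15, 1.7], [4.33, 0.53, -0.15, 1.7], [4.34, 0.4, -0.15, 1.7], [4.35, 0.28, -0.15, 1.7],
```

View pics/s5c.png

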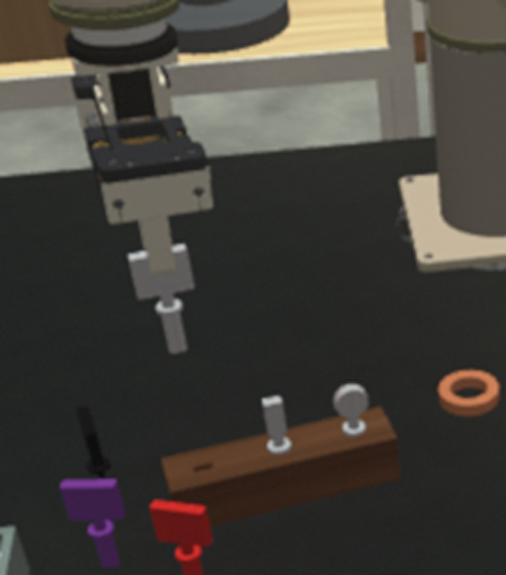

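```bash
python3 - <<'E'
from h import *
d=np.load("s5.npz"); W=d["W"]
m=(np.hypot(W[...,0]-478,W[...,1]+338)<40)&(W[...,2]>150)&(W[...,2]<280)
for a,b in((165,175),(175,185),(185,195),(195,203),(203,211),(211,220),(226,240),(240,256)):
    p=W[m&(W[...,2]>a)&(W[...,2]<b)]
    if len(p)>2: print(a,b,len(p),np.median(p,0).round(1),((p.min(0)+p.max(0))/2).round(1),np.ptp(p,0).round(1))
E
```

```text
165 175 10 [ 479.4 -338.1  173.7] [ 479.1 -339.7  171.8] [ 8.2 12.4  6.2]
175 185 36 [ 481.6 -339.3  179.2] [ 480.1 -339.4  180. ] [ 7.4 13.6  9.8]
185 195 35 [ 480.6 -339.7  189.6] [ 482.1 -339.4  189.8] [ 9.  13.8  9.5]
195 203 33 [ 480.9 -338.4  199.8] [ 480.8 -339.4  199.2] [ 8.2 14.   7.2]
203 211 21 [ 481.6 -338.9  206.4] [ 481.8 -338.1  207.1] [ 9.7 14.9  7.8]
211 220 60 [ 482.4 -338.9  215.1] [ 481.9 -339.5  215.7] [18.8 20.3  8.7]
226 240 154 [ 482.1 -339.8  233.5] [ 482.5 -339.2  233.2] [14.8 43.1 13.4]
240 256 162 [ 483.9 -340.2  248. ] [ 485.1 -339.6  248. ] [23.2 44.5 15.8]
```

Emit:
arm_command:
  moves:
    - [[1.0,0.4,-0.1,0],[2.0,0.8,-0.1,1],[3.0,1.2,-0.1,1.3],[3.5,1.3,-0.1,1.5],[3.5,1.2,-0.1,1.5],[3.5,1.1,-0.1,1.5],[3.5,1.0,-0.1,1.5],[3.5,0.9,-0.1,1.5],[3.5,0.8,-0.1,1.5],[3.5,0.7,-0.1,1.5],[3.5,0.6,-0.1,1.5],[3.0,0.5,-0.1,1.5]]

```text
time_s: 14.5
tcp_pos: [552.2, 58.9, 236.2]
orientation: [178.9, 1.0, 84.7]
force: [0.4, -0.7, -0.5]
grip_width: 0.105
```

```bash
python3 -c "
from h import *
plan([575.4,176.3,245],81.2,6)"
```

```text
t 14.5 pos [552.2  58.9 236.2] ori [178.87   1.02  84.65] F [ 0.4 -0.7 -0.5] T [-0.09  0.03  0.04] grip 9.7 q6 7.0
[1.98, 0.21, -0.18, 0.6], [1.98, 0.19, -0.18, 0.6], [1.98, 0.17, -0.18, 0.6], [1.99, 0.15, -0.18, 0.6], [1.99, 0.13, -0.18, 0.6], [1.99, 0.11, -0.18, 0.6],
```

Emit:
arm_command:
  moves:
    - [[2.4,0.2,0.2,0.6],[2.4,0.2,0.2,0.6],[2.2,0.2,0.2,0.6],[1.8,0.1,0.2,0.5],[1.2,0.1,0.1,0.5],[0.6,0.1,0,0.3]]

```text
time_s: 15.25
tcp_pos: [569.1, 171.8, 220.2]
orientation: [179.3, 1.0, 81.7]
force: [0.3, -0.1, -1.2]
grip_width: 0.101
```

```bash
python3 - <<'E'
from h import *
plan([575.4,176.3,210],81.2,5)
grab('scene','s6');grab("top","t6")
W=np.load("s6.npz")["W"];s=arm.sense();x,y,z=s["tcp_pos"]
a=cv2.imread('pics/s6.png');cv2.imwrite('pics/s6c.png',cv2.resize(a[80:300,350:560],None,fx=2.7,fy=2.7,interpolation=2))
m=(np.hypot(W[...,0]-x,W[...,1]-y)<40)
for a,b in((-78,-70),(-70,-60),(-60,-50),(-50,-42),(-38,-30),(-22,-10),(-8,8)):
    p=W[m&(W[...,2]-z>a)&(W[...,2]-z<b)]
    if len(p)>2: print(a,b,len(p),np.median(p,0).round(1),((p.min(0)+p.max(0))/2).round(1),np.ptp(p,0).round(1))
E
```

```text
t 15.25 pos [569.1 171.8 220.2] ori [179.27   1.04  81.7 ] F [ 0.3 -0.1 -1.2] T [-0.06  0.09 -0.09] grip 9.4 q6 21.0
[0.11, 0.11, 0.2, 0.1], [0.11, 0.11, 0.2, 0.1], [0.11, 0.11, 0.2, 0.1], [0.11, 0.11, 0.2, 0.1], [0.11, 0.11, 0.2, 0.1], 
-78 -70 9 [570.9 171.1 149.4] [569.2 171.3 149. ] [ 6.4 13.4  2.5]
-70 -60 35 [571.3 170.2 156.2] [570.6 170.3 155.3] [ 9.6 14.9  9.7]
-60 -50 38 [570.5 169.8 166. ] [569.5 170.3 165.5] [ 8.1 13.7  9.7]
-50 -42 27 [571.2 170.3 175.2] [571.7 170.3 174.7] [ 6.9 13.4  7.2]
-38 -30 24 [573.3 166.9 188.7] [569.5 168.8 186.4] [19.1 17.4  7.9]
-22 -10 82 [573.2 168.6 206.3] [569.8 169.9 204.5] [16.3 43.5 11.4]
-8 8 162 [572.9 163.8 219.2] [573.6 169.2 220.4] [22.  44.1 15.9]
```

View pics/s6c.png

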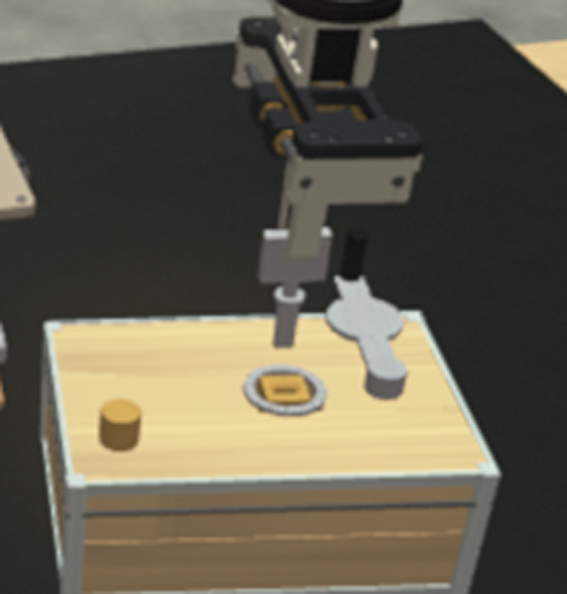

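```bash
python3 - <<'E'
from h import *
d=np.load("s6.npz"); f=240/np.tan(np.radians(float(d["fov"]))/2); R=d["R"];t=d["t"]; C=-R.T@t
def px2w(u,v,z):
    r=R.T@np.array([(u-d["cx"])/f,(v-d["cy"])/f,1]); return C+r*(z-C[2])/r[2]
def w2px(X):
    c=R@np.array(X)+t; return c[0]/c[2]*f+d["cx"],c[1]/c[2]*f+d["cy"]
print("pred plug px",w2px([575.3,176.4,114]))
a=cv2.cvtColor(d["img"],cv2.COLOR_RGB2BGR)
u,v=map(int,w2px([575,176,114]))
cv2.imwrite("pics/s6d.png",cv2.resize(a[v-40:v+22,u-30:u+32],None,fx=9,fy=9,interpolation=0)); print(u-30,v-40)
hsv=cv2.cvtColor(d["img"],cv2.COLOR_RGB2HSV); m=np.zeros(a.shape[:2],np.uint8)
yy,xx=np.mgrid[:480,:640]
m[(np.hypot((xx-u),(yy-v)*1.3)<12)&(hsv[...,1]>120)&(hsv[...,2]>120)]=1
c=max(cv2.findContours(m,0,1)[0],key=cv2.contourArea)
P=np.array([px2w(*q[0],114)[:2] for q in c],np.float32); print(cv2.minAreaRect(P))
E
```

```text
pred plug px (np.float64(455.5141252743737), np.float64(223.84782731923403))
425 183
((573.9120483398438, 176.04052734375), (32.23336410522461, 29.2208309173584), 78.41560363769531)
```

View pics/s6d.png

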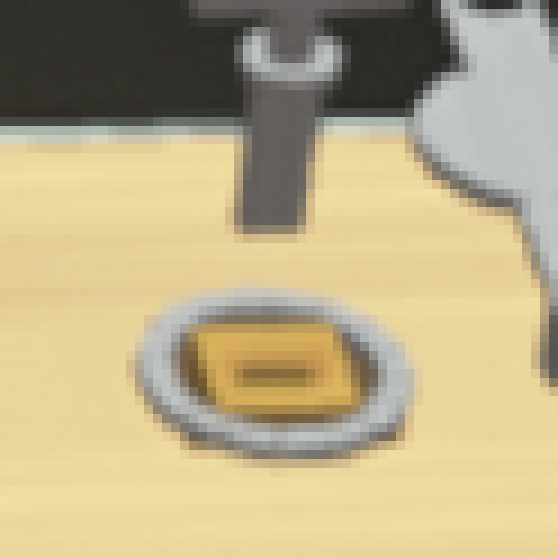

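Emit:
arm_command:
  moves:
    - [[0.2,0.2,0.5,0.3],[0.2,0.2,0.5,0.2],[0,0.15,0.6,0],[0,0.1,0.6,0],[0,0,0.2,0]]

```text
time_s: 15.98
tcp_pos: [577.2, 172.3, 194.7]
orientation: [179.2, 1.1, 81.1]
force: [-0.9, -1.2, -1.1]
grip_width: 0.099
```

```bash
python3 - <<'E'
from h import *
plan([575.2,175.6,192],81.2,3)
E
```

```text
t 15.97 pos [577.2 172.3 194.7] ori [179.24   1.05  81.06] F [-0.9 -1.2 -1.1] T [-0.09  0.06  0.03] grip 9.2 q6 21.6
[0.1, -0.08, 0.09, -0.0], [0.1, -0.08, 0.09, -0.0], [0.1, -0.08, 0.09, -0.0],
```

Emit:
arm_command:
  moves:
    - [[0.15,-0.1,0.1,0],[0.12,-0.08,0,0],[0.08,-0.05,0,0],[0,0,0,0]]
  force: 50

```text
time_s: 16.48
tcp_pos: [575.4, 176.4, 193.9]
orientation: [179.2, 1.0, 81.1]
force: [-0.4, 0.2, -1.5]
grip_width: 0.102
```

```bash
python3 - <<'E'
from h import *
plan([575.2,175.6,190],81.2,3)
grab("scene","s7");grab("top","t7")
a=cv2.imread("pics/s7.png");b=cv2.imread("pics/t7.png")
A=cv2.resize(a[183:245,425:487],None,fx=6,fy=6,interpolation=2);B=cv2.resize(b[225:287,165:227],None,fx=6,fy=6,interpolation=2)
cv2.imwrite("pics/s7d.png",np.hstack([A,B]))
E
```

```text
t 16.48 pos [575.4 176.4 193.9] ori [179.22   1.04  81.06] F [-0.4  0.2 -1.5] T [-0.06  0.06 -0.02] grip 9.5 q6 22.0
[-0.02, -0.0, 0.13, -0.0], [-0.02, -0.0, 0.13, -0.0], [-0.02, -0.0, 0.13, -0.0],
```

View pics/s7d.png

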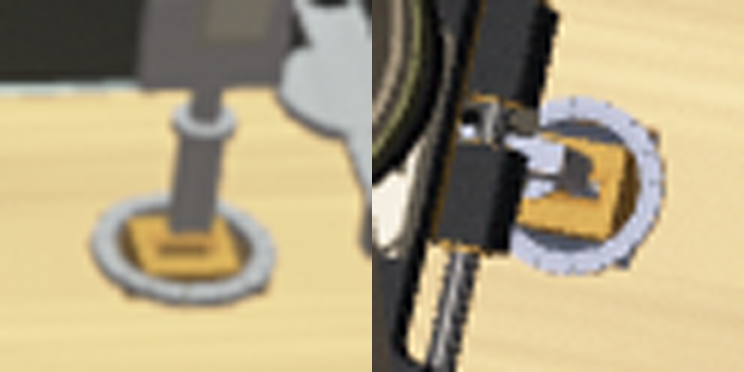

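```bash
python3 - <<'E'
from h import *
d=np.load("s7.npz"); f=240/np.tan(np.radians(float(d["fov"]))/2); R=d["R"];t=d["t"]
def w2px(X):
    c=R@np.array(X)+t; return np.array([c[0]/c[2]*f+d["cx"],c[1]/c[2]*f+d["cy"]])
a=cv2.imread("pics/s7.png"); K=12; u0,v0=430,190
A=cv2.resize(a[v0:v0+48,u0:u0+52],None,fx=K,fy=K,interpolation=0)
def poly(P,col):
    q=np.array([(w2px(p)+0.5-[u0,v0])*K for p in P]).astype(int); cv2.polylines(A,[q],True,col,1)
y=np.radians(-8.8); X=np.array([np.cos(y),np.sin(y),0]);Y=np.array([-np.sin(y),np.cos(y),0])
L=np.array([575.3,176.4,114.])
for hx,hy,c in((15,15,(0,255,0)),(3.2,8,(0,255,0))): poly([L+X*a_*hx+Y*b_*hy for a_,b_ in((1,1),(1,-1),(-1,-1),(-1,1))],c)
T=np.array([575.4,176.4,193.9-1.3-74])
F=T+X*2.5
poly([F+Y*7,F-Y*7,F-Y*7+[0,0,40],F+Y*7+[0,0,40]],(0,0,255))
S=T+[0,0,40]
poly([S+10*np.cos(h)*X+10*np.sin(h)*Y for h in np.linspace(0,6.28,24)],(255,0,0))
cv2.imwrite("pics/s7e.png",A)
E
```

```text
(no output)
```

View pics/s7e.png

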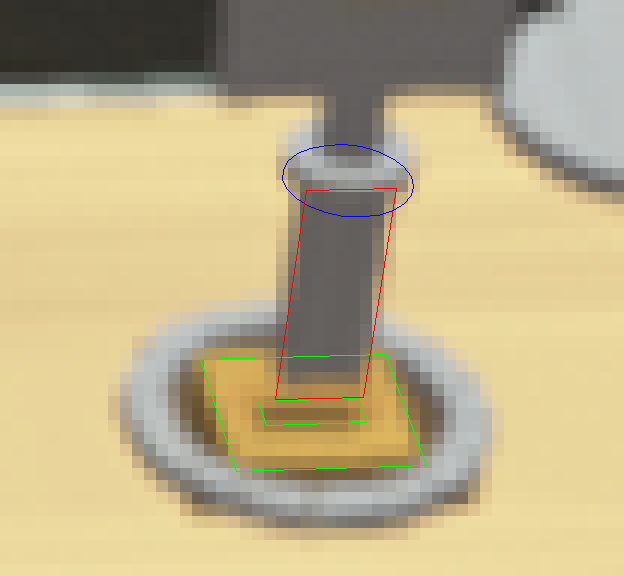

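Emit:
arm_command:
  moves:
    - [[-0.1,0.05,0.1,0],[0,0,0.25,0],[0,0,0.25,0],[0,0,0.2,0]]

```text
time_s: 17.08
tcp_pos: [575.9, 174.9, 185.5]
orientation: [179.2, 1.0, 81.1]
force: [-0.4, 0.6, 0.3]
grip_width: 0.103
```

```bash
python3 - <<'E'
from h import *
plan([575.8,175.4,180],81.2,3)
E
```

```text
t 17.07 pos [575.9 174.9 185.5] ori [179.22   1.04  81.05] F [-0.4  0.6  0.3] T [ 0.02  0.19 -0.01] grip 9.5 q6 21.9
[0.02, -0.01, 0.18, -0.0], [0.02, -0.01, 0.18, -0.0], [0.02, -0.01, 0.18, -0.0],
```

Emit:
arm_command:
  moves:
    - [[0,0,0.3,0],[0,0,0.3,0],[0,0,0.3,0]]

```text
time_s: 17.45
tcp_pos: [575.9, 174.7, 175.7]
orientation: [179.2, 1.0, 81.0]
force: [-0.6, 0.1, 0.7]
grip_width: 0.103
```

```bash
python3 - <<'E'
from h import *
plan(None,81.2,3)
E
```

```text
t 17.45 pos [575.9 174.7 175.7] ori [179.24   1.05  81.05] F [-0.6  0.1  0.7] T [-0.03  0.16 -0.02] grip 9.6 q6 21.9
```

Emit:
arm_command:
  moves:
    - [[0,0,0.3,0],[0,0,0.3,0],[0,0,0.3,0]]

```text
time_s: 17.82
tcp_pos: [575.3, 175.3, 168.0]
orientation: [179.3, 1.0, 81.1]
force: [-4.5, 0.3, 5.9]
grip_width: 0.102
```

```bash
python3 - <<'E'
from h import *
plan(None,81.2,3)
E
```

```text
t 17.82 pos [575.3 175.3 168. ] ori [179.29   0.99  81.07] F [-4.5  0.3  5.9] T [0.02 1.   0.02] grip 9.5 q6 21.9
```

Emit:
arm_command:
  moves:
    - [[0,-0.03,0.4,0],[0,-0.03,0.4,0],[0,0,0.4,0]]

```text
time_s: 18.2
tcp_pos: [576.3, 175.7, 159.1]
orientation: [179.0, 0.9, 81.1]
force: [-4.9, 0.9, 9.1]
grip_width: 0.105
```

```bash
python3 - <<'E'
from h import *
plan(None,81.2,3)
E
```

```text
t 18.2 pos [576.3 175.7 159.1] ori [179.05   0.89  81.07] F [-4.9  0.9  9.1] T [ 0.01  1.02 -0.05] grip 9.7 q6 21.9
```

Emit:
arm_command:
  moves:
    - [[0,-0.05,0.5,0],[0,-0.05,0.5,0],[0,0,0.5,0]]

```text
time_s: 18.58
tcp_pos: [577.0, 176.5, 148.8]
orientation: [178.8, 0.7, 81.1]
force: [-13.6, -0.5, 32.6]
grip_width: 0.103
```

```bash
python3 - <<'E'
from h import *
plan(None,81.2,3)
E
```

```text
t 18.57 pos [577.  176.5 148.8] ori [178.78   0.74  81.08] F [-13.6  -0.5  32.6] T [-0.42  3.1  -0.08] grip 9.6 q6 22.0
```

Emit:
arm_command:
  moves:
    - [[0,-0.1,0.1,0],[0,-0.1,0.1,0],[0,0,0.1,0]]
  force: 60

```text
time_s: 18.95
tcp_pos: [576.1, 176.4, 149.2]
orientation: [178.6, 0.7, 81.1]
force: [-4.6, -0.2, 9.1]
grip_width: 0.102
```

```bash
python3 - <<'E'
from h import *
plan(None,81.2,3)
grab("scene","s8"); a=cv2.imread("pics/s8.png")
cv2.imwrite("pics/s8d.png",cv2.resize(a[150:245,405:505],None,fx=6,fy=6,interpolation=2))
W=np.load("s8.npz")["W"]
m=(np.hypot(W[...,0]-576,W[...,1]-176)<45)
for a,b in((110,113),(113,117),(117,121),(121,127),(127,132),(132,140),(140,160),(160,164),(164,168),(168,172)):
    p=W[m&(W[...,2]>a)&(W[...,2]<b)]; print(a,b,len(p),np.median(p,0).round(1) if len(p) else '')
E
```

```text
t 18.95 pos [576.1 176.4 149.2] ori [178.58   0.73  81.06] F [-4.6 -0.2  9.1] T [-0.26  1.31 -0.11] grip 9.5 q6 22.1
110 113 331 [590.9 168.7 112. ]
113 117 378 [586.  168.9 114.5]
117 121 109 [582.9 171.5 117.8]
121 127 26 [578.2 171.6 122.7]
127 132 8 [580.  173.9 129.9]
132 140 65 [580.5 172.5 136.1]
140 160 181 [580.  168.5 147.6]
160 164 38 [583.3 166.1 161.9]
164 168 60 [580.3 167.8 166.3]
168 172 49 [579.  167.3 169.3]
```

View pics/s8d.png

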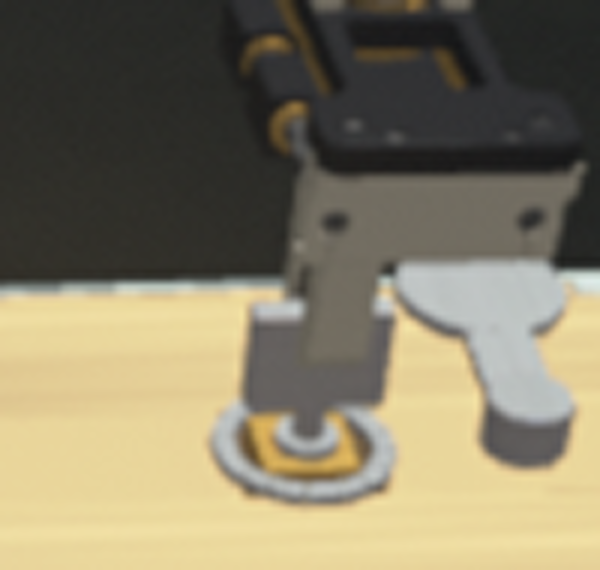

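```bash
python3 - <<'E'
from h import *
for n,c,T in(("scene0",(478,-338,48),0),("s8",(575.4,176.4,114),0)):
    d=np.load(n+".npz"); f=240/np.tan(np.radians(float(d["fov"]))/2); R=d["R"];t=d["t"]
    def w2px(X):
        q=R@np.array(X)+t; return np.array([q[0]/q[2]*f+d["cx"],q[1]/q[2]*f+d["cy"]])
    y=np.radians(10.95 if n=="scene0" else -8.8); X=np.array([np.cos(y),np.sin(y),0]);Y=np.array([-np.sin(y),np.cos(y),0])
    L=np.array(c,float); u,v=(w2px(L+[0,0,35])).astype(int); u0,v0=u-26,v-24;K=11
    a=cv2.cvtColor(d["img"],cv2.COLOR_RGB2BGR); A=cv2.resize(a[v0:v0+48,u0:u0+52],None,fx=K,fy=K,interpolation=0)
    def poly(P,col): cv2.polylines(A,[np.array([(w2px(p)+0.5-[u0,v0])*K for p in P]).astype(int)],True,col,1)
    for zz in(0,4): poly([L+[0,0,zz]+10*np.cos(h)*X+10*np.sin(h)*Y for h in np.linspace(0,6.28,24)],(255,0,0))
    B=L+[0,0,34]
    poly([B+X*5+Y*a_*22+np.array([0,0,b_*18]) for a_,b_ in((1,1),(1,-1),(-1,-1),(-1,1))],(0,0,255))
    poly([B+X*a_*5+Y*b_*22+np.array([0,0,18]) for a_,b_ in((1,1),(1,-1),(-1,-1),(-1,1))],(0,0,255))
    cv2.imwrite(f"pics/ov_{n}.png",A)
cv2.imwrite("pics/ov.png",cv2.resize(np.hstack([cv2.imread("pics/ov_scene0.png"),cv2.imread("pics/ov_s8.png")]),(800,370)))
E
```

```text
(no output)
```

View pics/ov.png

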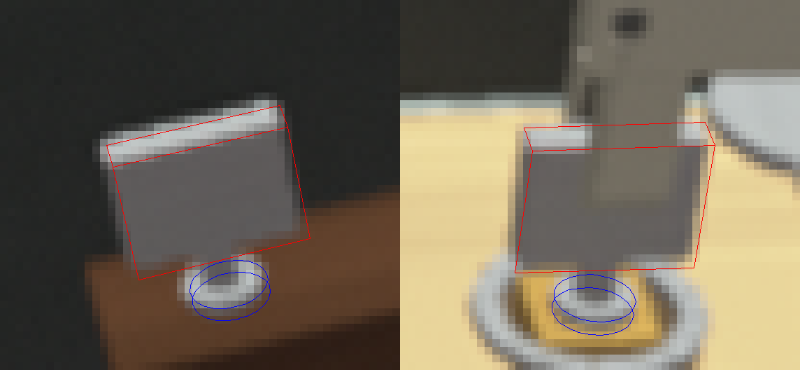

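Emit:
arm_command:
  moves:
    - [[0,-0.1,0.3,0],[0,-0.05,0.4,0],[0,0,0.4,0],[0,0,0.4,0]]

```text
time_s: 19.5
tcp_pos: [577.5, 177.1, 148.9]
orientation: [178.1, 0.6, 81.1]
force: [-16.7, -2.3, 29.0]
grip_width: 0.1
```

```bash
python3 - <<'E'
from h import *
plan(None,81.2,3)
E
```

```text
t 19.5 pos [577.5 177.1 148.9] ori [178.07   0.58  81.07] F [-16.7  -2.3  29. ] T [-0.81  3.84 -0.12] grip 9.3 q6 22.1
```

Emit:
arm_command:
  moves:
    - [[0,-0.15,0,0],[0,-0.05,0.1,0],[0,-0.03,0.1,6],[0,0,0.1,6],[0,0,0.1,6]]

```text
time_s: 20.12
tcp_pos: [575.7, 176.5, 149.2]
orientation: [177.8, -0.1, 62.6]
force: [-6.5, -0.4, 10.9]
grip_width: 0.101
```

```bash
python3 - <<'E'
from h import *
plan([576,176.4,148.5],81.2,3)
E
```

```text
t 20.12 pos [575.7 176.5 149.2] ori [ 1.7783e+02 -6.0000e-02  6.2570e+01] F [-6.5 -0.4 10.9] T [-0.32  1.82  0.08] grip 9.4 q6 40.7
[0.0, 0.01, 0.02, -6.2], [-0.0, 0.01, 0.02, -6.2], [-0.0, 0.01, 0.02, -6.2],
```

Emit:
arm_command:
  moves:
    - [[0,0,0.1,8],[0,0,0.1,8],[0,0,0.1,8],[0,0,0.1,8]]

```text
time_s: 20.62
tcp_pos: [576.0, 176.8, 149.2]
orientation: [178.2, -1.3, 29.6]
force: [-4.6, -1.4, 10.0]
grip_width: 0.099
```

```bash
python3 - <<'E'
from h import *
plan([575.8,176.4,148.8],28,1)
E
```

```text
t 20.62 pos [576.  176.8 149.2] ori [178.2   -1.31  29.58] F [-4.6 -1.4 10. ] T [-0.27  1.65  0.1 ] grip 9.2 q6 73.7
[-0.04, 0.02, 0.04, 1.6],
```

Emit:
arm_command:
  moves:
    - [[-0.03,0,0.1,8],[0,0,0.1,8],[0,0,0.1,8],[0,0,0.1,8]]

```text
time_s: 21.12
tcp_pos: [576.7, 176.6, 149.1]
orientation: [179.2, -2.2, -3.5]
force: [-5.6, -2.1, 11.5]
grip_width: 0.104
```

```bash
python3 - <<'E'
from h import *
plan([575.8,176.4,148.8],-15,2)
E
```

```text
t 21.12 pos [576.7 176.6 149.1] ori [179.22  -2.24  -3.47] F [-5.6 -2.1 11.5] T [-0.37  1.72  0.14] grip 9.7 q6 106.8
[-0.05, 0.01, 0.01, 5.8], [-0.04, 0.02, 0.01, 5.8],
```

Emit:
arm_command:
  moves:
    - [[-0.05,0,0.1,6],[-0.03,0,0.1,5],[0,0,0.1,4],[0,0,0.1,3]]

```text
time_s: 21.62
tcp_pos: [576.8, 176.0, 149.1]
orientation: [180.0, -2.5, -22.1]
force: [-7.1, -1.5, 11.5]
grip_width: 0.106
```

```bash
python3 - <<'E'
from h import *
plan([575.8,176.4,148.8],-15,2)
E
```

```text
t 21.62 pos [576.8 176.  149.1] ori [179.99  -2.51 -22.14] F [-7.1 -1.5 11.5] T [-0.41  1.67  0.47] grip 9.8 q6 125.4
[-0.06, 0.0, 0.01, -3.6], [-0.06, -0.0, 0.01, -3.6],
```

```bash
python3 - <<'E'
from h import *
plan(None,0,0)
grab("scene","s9"); grab("top","t9"); a=cv2.imread("pics/s9.png"); b=cv2.imread("pics/t9.png")
cv2.imwrite("pics/s9d.png",np.hstack([cv2.resize(a[150:245,405:505],None,fx=4,fy=4,interpolation=2),cv2.resize(b[210:305,140:240],None,fx=4,fy=4,interpolation=2)]))
W=np.load("s9.npz")["W"]
m=(np.hypot(W[...,0]-576,W[...,1]-176)<32)&(W[...,2]>133)&(W[...,2]<170)
p=W[m]; print(len(p),cv2.minAreaRect(p[:,:2].astype(np.float32)))
plan(None,0,0)
E
```

```text
t 21.62 pos [576.8 176.  149.1] ori [179.99  -2.51 -22.14] F [-7.1 -1.5 11.5] T [-0.41  1.67  0.47] grip 9.8 q6 125.4
263 ((577.550537109375, 174.74993896484375), (38.3427619934082, 37.064796447753906), 24.715808868408203)
t 21.73 pos [576.8 176.  149.1] ori [179.99  -2.52 -22.1 ] F [-6.7 -2.2 10.2] T [-0.37  1.77  0.39] grip 9.6 q6 125.4
```

View pics/s9d.png

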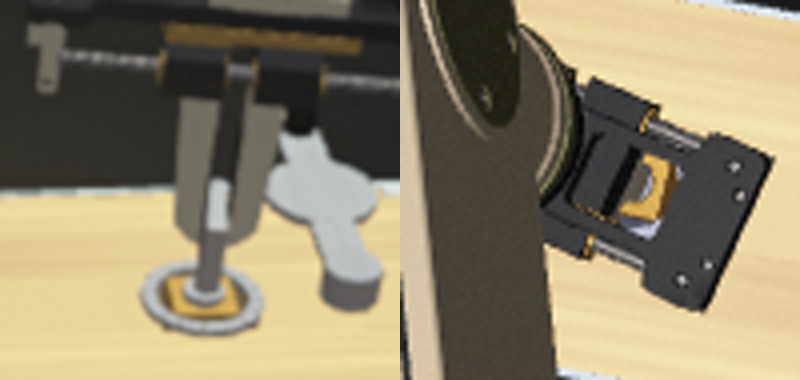

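Emit:
arm_command:
  moves:
    - [[-0.08,0.03,0.1,3],[-0.05,0.02,0.12,3],[0,0,0.12,3]]

```text
time_s: 22.1
tcp_pos: [576.9, 175.7, 149.1]
orientation: [-179.5, -2.7, -31.2]
force: [-6.6, -1.4, 11.6]
grip_width: 0.107
```

```bash
python3 - <<'E'
from h import *
plan(None,0,0)
W=pts(grab("top","t10")); s=W[(np.hypot(W[...,0]-463,W[...,1]-266)<20)&(W[...,2]>155)&(W[...,2]<175)]; print("knob",len(s),s.mean(0).round(1) if len(s) else '')
W=pts(grab("scene","s10"))
s=W[(np.hypot(W[...,0]-465,W[...,1]-266)<20)&(W[...,2]>140)&(W[...,2]<175)]; print("knob sc",len(s),s.mean(0).round(1) if len(s) else '')
m=(np.hypot(W[...,0]-576,W[...,1]-176)<12)
for a,b in((113,116),(117,121),(121,130),(130,140),(140,150),(150,160),(160,172)):
    p=W[m&(W[...,2]>a)&(W[...,2]<b)]; print(a,b,len(p),np.median(p,0).round(1) if len(p) else '')
plan(None,0,0)
a=cv2.imread("pics/s10.png");cv2.imwrite("pics/s10d.png",cv2.resize(a[100:260,360:520],None,fx=3.7,fy=3.7,interpolation=2))
E
```

```text
t 22.1 pos [576.9 175.7 149.1] ori [-179.54   -2.71  -31.21] F [-6.6 -1.4 11.6] T [-0.35  1.88  0.99] grip 10.0 q6 134.6
knob 3 [463.  275.3 165.1]
knob sc 25 [469.4 268.  149.7]
113 116 10 [580.9 168.7 114.6]
117 121 31 [579.9 174.6 119.4]
121 130 11 [581.4 169.7 121.5]
130 140 0 
140 150 1 [579.3 167.6 147.8]
150 160 5 [580.6 170.  158.1]
160 172 54 [578.1 174.7 168.7]
t 22.2 pos [576.8 175.7 149.1] ori [-179.55   -2.7   -31.18] F [-6.3 -2.9 10.5] T [-0.42  1.74  1.  ] grip 9.7 q6 134.5
```

View pics/s10d.png

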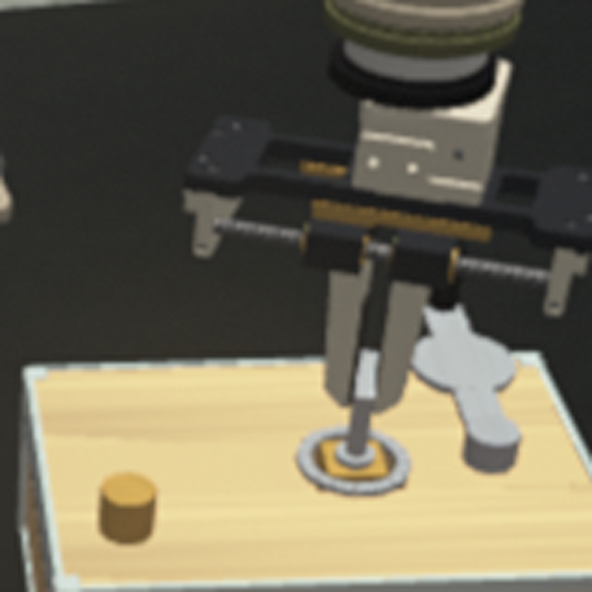

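Emit:
arm_command:
  moves:
    - [[-0.05,0.02,0.12,-4],[0,0,0.12,0],[0,0,0.12,0]]

```text
time_s: 22.58
tcp_pos: [576.9, 175.8, 149.1]
orientation: [-179.7, -2.8, -26.9]
force: [-7.7, -1.8, 13.0]
grip_width: 0.105
```

```bash
python3 - <<'E'
from h import *
plan(None,0,0)
E
```

```text
t 22.57 pos [576.9 175.8 149.1] ori [-179.73   -2.85  -26.87] F [-7.7 -1.8 13. ] T [-0.36  2.01  0.71] grip 9.8 q6 130.3
```

```bash
python3 -c "
from h import *
print(arm.finish_job()); plan(None,0,0)"
```

```text
the job is handed in; nothing more can be done
None
the job is handed in; nothing more can be done
```

I finished the sequence and handed the job in at about 22.6 s of the 67 s allowed. The simulator gave no verdict, so what follows comes from my own last checks.

**What I did:** I swung the keeper bar by its knob to its end stop, then took the square-bowed key from the rack's y = -68 mm slot. I pushed it past both pins until it stopped, turned it clockwise to the stop, and handed in still gripping and pressing.

**Last checks:**
- **Bar:** the bar angle, worked out from the gripper position, was 92° (1.61 rad). Pictures taken after letting go show it seated. In the last top view the gripper hid most of the knob, so that reading was not usable. The scene view still showed the bar in the same place.
- **Key home:** about 30 N of push moved the tool no lower than 148.8 mm; I expected about 149.3 mm with the key fully home. The tool stayed at 149.1 mm through the turn, with 13 N holding it down at the end.
- **Turn:** the gripper turned 108° from the keyway's rest direction. It held 0.7 N·m at the end, well above the spring's 0.21 N·m, so I take it that the plug is on its stop. The plug is square, so the pictures could not confirm its angle.
- **Grip:** the jaws held the bow at 9.8 mm with the grip set to 60 N.
- **Bystanders:** nothing touched the other two keys, the weight or the jar, as far as I could see. I did not measure their positions again at the end.

**Slight disagreements:**
- The tool leaned about 2.9° at the end, against the 6.9° (0.12 rad) limit on the key. I did not measure the key's own tilt there.
- A sideways force of about 8 N remained on the key.
- The two cameras disagreed by 1 to 2 mm.

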